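# Load the feed magazine and press the covered start button

### The job

Load the sloping feed magazine: lay the long wooden blank flat on the deck, lengthwise down the slope, centred and touching the backstop at the low end, and lay the short blank on top of it in the same way, also touching the backstop. Once both are loaded, slide the dust cover on the control box aside, press the start button beneath it fully down and let it spring back, then slide the cover fully home again. Do not press the uncovered stop button, and leave everything else on the bench where it is.

Things in the scene. Friction and masses are not known exactly. Their poses are not given: they have to be found in the camera images.
- long_blank: long blank: brown wood board 160 (x) x 64 (y) x 18 mm (z), 0.13 kg, lying flat on the bench at the start; origin at the centre of its underside, x along its length. Loaded: origin at 80, 0, 0 mm in the deck's frame, x along the deck's x (either way round)
- short_blank: short blank: same wood, 110 (x) x 64 (y) x 18 mm (z), 0.09 kg, lying flat on the bench at the start; origin at the centre of its underside, x along its length. Loaded: origin at 55, 0, 18 mm in the deck's frame, x along the deck's x (either way round)
- deck: sloping steel deck of the blue magazine, fixed, rising 20 degrees away from the robot. Origin on its upper surface, midway across, at the inner face of the backstop (35 mm above the bench); x runs up the slope, y across, z square to it. Deck 140 mm wide, 185 mm long, no side walls; backstop 110 mm wide, 8 mm thick, 45 mm high above the deck. Blanks may not slide down by themselves
- control_box: grey control box, fixed, 120 (x) x 250 (y) x 60 mm (z); origin at the centre of its underside. On its top: the stop button at y = -97 mm, the start button at y = -20 mm (both at x = 0), the cover above the start button, and two rails at x = +-40 mm on which the cover slides towards the box's +y
- cover (a joint): position of the sliding dust cover in m: 0 fully home (over the start button), 0.085 fully aside; it moves along the box's +y, with about 2 N of friction, and stays where it is left; it may start up to 12 mm off home
- cover_tab (a point): middle of the top edge of the upright tab that moves the cover: a wall 60 mm long (box's x), 12 mm thick (box's y), 26 mm high above the cover plate, whose upper face is 78.5 mm above the bench. The grey plate is 100 mm (x) x 80 mm (y), from 72 mm on the -y side of the tab's middle to 8 mm on its +y side
- start_button (a joint): how far the start button is pressed, in m: 0 up, 0.006 fully down; spring, about 5 N fully down
- start_top (a point): centre of the top face of the start button, a black round cap of 32 mm diameter, 72 mm above the bench; pressed downwards; hidden under the cover while that is home, fully clear when the cover is aside by 60 mm or more
- stop_button (a joint): how far the stop button is pressed, in m: 0 up; must not be pressed
- stop_top (a point): centre of the top face of the stop button, a black mushroom head of 38 mm diameter, 81 mm above the bench, never covered
- glue_jar: bystander: small round jar with cap, 44 mm diameter, 70 mm tall, standing; origin at the centre of its underside
- wax_can: bystander: small plain round can, 44 mm diameter, 60 mm tall, standing; origin at the centre of its underside
- mug: bystander: white mug, 80 mm diameter, 92 mm tall, handle towards its +y; origin at the centre of its underside
- glue_bottle: bystander: white bottle, 60 mm diameter, 190 mm tall; origin at the centre of its underside
- hammer: bystander: hammer lying on the bench along its x axis; about 0.3 m long
- sanding_block: bystander: cork block 110 x 65 x 40 mm; origin at the centre of its underside
- screwdriver: bystander: screwdriver lying on the bench along its x axis; about 0.2 m long
Not all that is in view belongs to the job. Leave any blue or white look-alike of the short_blank alone. Leave any red look-alike of the long_blank alone.

How it is judged (in metres and radians):
On the way, in this order (a step that is already met when the one before it is completed fails the run):
1. both blanks are loaded: long one flat on the deck, short one on top of it, both against the backstop (x of long_blank in the frame of deck between 0.076 and 0.086 m and y of long_blank in the frame of deck between -0.02 and 0.02 m and z of long_blank in the frame of deck between -0.004 and 0.004 m and angle between the x axis of each of long_blank, short_blank and the x axis of deck, either way round below 0.1 rad and x of short_blank in the frame of deck between 0.051 and 0.061 m and y of short_blank in the frame of deck between -0.02 and 0.02 m and z of short_blank in the frame of deck between 0.014 and 0.022 m), for 0.2 s.
2. the cover is aside and the start button is pressed down (value of joint cover above 0.045 m and value of joint start_button above 0.0042 m), for 0.05 s.
At the end, for the whole second after the job is handed in: Long blank flat on the deck, short one flat on it, each within 6 mm of the backstop, 20 mm of centred, 0.1 rad of straight, at rest; start button pressed (4.2 mm or more) after loading and up again; cover within 6 mm of home (all of step 1 and value of joint cover below 0.006 m and value of joint start_button below 0.002 m and linear speed of each of long_blank, short_blank below 0.02 m/s); the robot touches nothing.
It fails at once if start button pressed before both blanks are loaded (value of joint start_button above 0.003 m and not (x of long_blank in the frame of deck between 0.076 and 0.086 m and y of long_blank in the frame of deck between -0.02 and 0.02 m and z of long_blank in the frame of deck between -0.004 and 0.004 m and angle between the x axis of each of long_blank, short_blank and the x axis of deck, either way round below 0.1 rad and x of short_blank in the frame of deck between 0.051 and 0.061 m and y of short_blank in the frame of deck between -0.02 and 0.02 m and z of short_blank in the frame of deck between 0.014 and 0.022 m)).
It fails at once if stop button pressed (value of joint stop_button above 0.003 m).
It fails at once if a bystander moved by more than 25 mm (distance of any of glue_jar, wax_can, mug, glue_bottle, hammer, sanding_block, screwdriver from where it was at the start of the episode above 0.025 m).
It also fails if it takes over 72 s, if anything falls off the work surface, if the arm or the gripper's body presses on something with over 40 N, if the wrist force passes 120 N, or if a joint passes its speed limit or range.

### The arm

A 6-joint arm with a two-finger parallel gripper is mounted at the origin on the work surface. World frame = base frame: x ahead of the robot, y to its left, z up, the work surface at z = 0. Lengths are in mm, angles in rad, forces in N, time in s.
With the tool pointing down it reaches from about 350 to 775 mm from the base axis. Payload 7.3 kg.
Tool frame: the origin (TCP) lies between the finger pads; the fingertips stand 14 mm ahead of it and the grasp point (between the pads) lies 5 mm behind it; z points along the fingers, y is the line along which they close (so a half turn about z gives the same grasp; the last joint's range is limited). The gripper opens to 92 mm and grips with 3 to 60 N. Pads are 19 mm wide; open, the fingers measure 130 mm over their backs; the gripper's body (75 mm by 190 mm) begins 47 mm behind the grasp point.
Start: joints at [-1.325, 0.342, 1.524, -0, 1.275, -0.146], TCP at [200.496, -485.227, 240.741] pointing down, gripper open.
Joint ranges: [-2.53, 2.53], [-0.77, 2.02], [0.04, 2.7], [-1, 4.14], [0.28, 2.66], [-3.11, 3.11]. Speed limits (rad/s): [2.57, 2.57, 3.14, 3.14, 3.14, 3.14].

### API

Orientations are given as [roll, pitch, yaw] about the fixed x, y, z axes, in that order (R = Rz(yaw) Ry(pitch) Rx(roll)).
In Python, from plant import get_obs, cams, close_job gives the robot as it stands. The module is installed in compiled form; this text tells all that it offers.
- The arm moves only by the shell command python3 -m creep 'ROWS'. ROWS is JSON, a list of rows, each an object of numbers: "hand": the opening, from 0 (shut) to 1 (fully open); "tx", "ty", "tz": the shift along the tool's x, y, z in m; "spin": the turn about the tool's z in degrees. In form: [{"hand": .., "tx": .., "ty": .., "tz": .., "spin": ..}, ...]. A call has 1 to 5 rows; each row shifts and turns the commanded pose from where the row before left it, along the tool's axes as they then stand; what a row does not reach is not made up. A row lasts 1/8 s, in which the tool goes at most 62.5 mm and 10.7 degrees, less where a joint would pass 70% of its speed; a pose out of reach is approached as far as the arm can. A call is refused whole if a number of a shift passes 0.0625 or a number of a turn 10.7, either way. A call with a gripper value outside its range is refused whole. The fingers move at their own pace and stop on an object; the grip force is fixed at half the most. Time passes only in rows, so rows that do not move let the fingers close. It gives the time, the measured TCP pose, the force, the opening and the grip force at its end, in the units of the state.
- get_obs(): the state, without advancing time (a new reading comes with each control period).
- cams.capture(name): name is "side" or "top"; returns a dict with "color" (384x512x3 uint8, red, green, blue), "K" (3x3 intrinsics, pixels), "k1" (the pictures are not rectified: a ray, as slopes to the right and down, at radius r is drawn at 1 + k1 r^2 times it, then the intrinsics apply), "R" (3x3) and "t" (3): a world point X has camera coordinates R X + t. Camera axes: x right, y down, z forward; pixel columns grow to the right and rows downward; lengths in mm; the calibration is good to about 2 mm. A picture is of the moment at which its call begins. There is no depth.
- close_job(): hands the job in; it is judged then, once.
The state is a dict: "time": time; "joint_positions": joint angles; "dq": joint speeds; "tau": joint torques, N m; "tool_pos": TCP position; "tcp_rot": TCP orientation; "contact_force": force on the tool from outside, world axes, zero at the start; "moment": the same for the moment, N m; "grip_width": finger opening in mm; "finger_force": force on a finger pad.
Only numpy, scipy, OpenCV 4.12 (cv2) and the standard library are available. Lean on these libraries where they do the work, as an engineer would, in place of code of your own. Each camera call takes 0.05 s, during which the arm holds its last target. There are 200 camera calls.

## Working session

There is one attempt and no reset: what is moved stays moved. The work goes in short steps, Python scripts to look and compute and a shell command to move; the robot and the scene stay as the last step left them, time stands still between calls to the robot, and variables do not carry over. Pictures are saved under pics/ and viewed, at most 10 in all, crops included, and the job is handed in when it is done.

```bash
mkdir -p pics
cat > h.py <<'E'
import numpy as np, cv2
from plant import get_obs, cams
def snap(n):
    c=cams.capture(n); return c
def ray(c,u,v):
    K=np.array(c["K"]);k=float(c["k1"])
    d=cv2.undistortPoints(np.array([[[u,v]]],float),K,np.array([k,0,0,0.]))[0,0]
    R=np.array(c["R"]);t=np.array(c["t"])
    return -R.T@t, R.T@np.array([d[0],d[1],1])
def onz(c,u,v,z):
    o,d=ray(c,u,v); return o+d*(z-o[2])/d[2]
def proj(c,X):
    R=np.array(c["R"]);t=np.array(c["t"])
    p=cv2.projectPoints(np.array([X],float),cv2.Rodrigues(R)[0],t.astype(float),np.array(c["K"]),np.array([float(c["k1"]),0,0,0]))[0]
    return p[0,0]
E
python3 - <<'E'
from h import *
import pickle
for n in("side","top"):
    c=snap(n);pickle.dump(c,open(n+".pkl","wb"))
    cv2.imwrite(f"pics/{n}0.png",cv2.resize(c["color"][:,:,::-1],None,fx=1.5,fy=1.5))
    print(n,c["K"],c["k1"],-np.array(c["R"]).T@c["t"])
print(get_obs())
E
```

```text
side [[464.6238635    0.         250.65079606]
 [  0.         464.6238635  187.59104221]
 [  0.           0.           1.        ]] 0.034461914039769385 [  87.76368618 1002.92887384 1028.50166676]
top [[470.88129773   0.         259.0196468 ]
 [  0.         470.88129773 190.3566661 ]
 [  0.           0.           1.        ]] -0.17400283619704132 [ 219.54414467   -3.32100657 1587.46053993]
{'time': 0.1, 'joint_positions': array([-1.32501435e+00,  3.42682362e-01,  1.52491277e+00, -3.42292856e-06,
        1.27539509e+00, -1.46018061e-01]), 'dq': array([ 0.00055043, -0.0023269 , -0.00300603,  0.0016364 , -0.00057553,
        0.00077901]), 'tau': array([ 2.01351693e-03, -4.32003593e+01, -2.44694817e+01,  7.19063985e-02,
        5.26500796e-02, -6.09215317e-05]), 'tool_pos': array([ 200.40028005, -484.88081522,  240.10227212]), 'tcp_rot': array([-3.14020948e+00, -2.00107943e-04,  3.91800902e-01]), 'contact_force': array([-0.63104005, -0.22523095,  0.31459086]), 'moment': array([-0.01529635, -0.0259517 ,  0.02112183]), 'finger_force': 0.0, 'grip_width': 91.74469381750166}
```

View pics/top0.png

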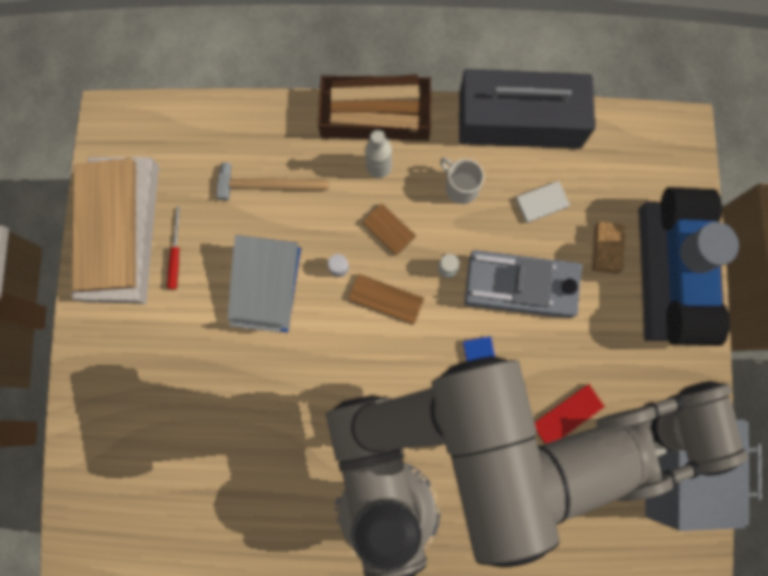

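View pics/side0.png

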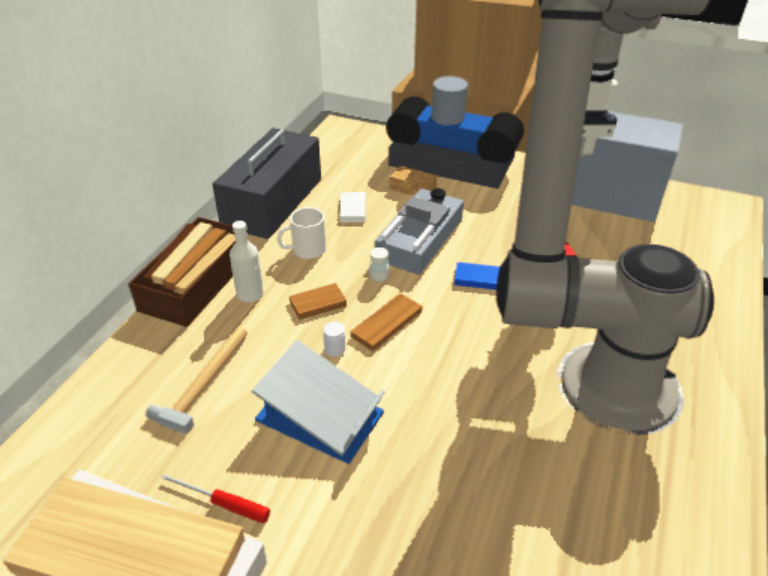

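The top view (shown at 1.5x, up = +x, left = +y) gives these native-pixel candidates:
- **Short blank:** brown (259,152), blue (320,232), white (361,134), cork block (406,163).
- **Long blank:** brown (257,199), red (378,275).
- **Also brown:** the wood in the crate at (250,70).

By the description I choose the two brown ones. The deck is at (176,188) and the control box at (350,190). I'll check this in a close crop and measure.

Run:
```python
from h import *
import pickle
t=pickle.load(open("top.pkl","rb"));s=pickle.load(open("side.pkl","rb"))
for c,n,rois in((t,"top",[(235,130,290,172),(225,178,287,220)]),(s,"side",[(190,185,233,215),(230,192,285,236)])):
    hsv=cv2.cvtColor(c["color"],cv2.COLOR_RGB2HSV)
    for x0,y0,x1,y1 in rois:
        r=hsv[y0:y1,x0:x1]
        m=((r[...,0]<16)&(r[...,1]>130)).astype(np.uint8)
        m=cv2.morphologyEx(m,cv2.MORPH_OPEN,np.ones((3,3)))
        cs=cv2.findContours(m,0,2)[0];k=max(cs,key=cv2.contourArea)[:,0,:]+[x0,y0]
        W=np.array([onz(c,u,v,18)[:2] for u,v in k],np.float32)
        print(n,cv2.minAreaRect(W),cv2.boundingRect(k))
im=t["color"][:,:,::-1][125:235,140:400]
cv2.imwrite("pics/topcrop.png",cv2.resize(im,None,fx=3,fy=3,interpolation=cv2.INTER_CUBIC))
im=s["color"][:,:,::-1][115:310,160:320]
cv2.imwrite("pics/sidecrop.png",cv2.resize(im,None,fx=3,fy=3,interpolation=cv2.INTER_CUBIC))
```

```text
top ((636.3372802734375, 12.308120727539062), (106.61748504638672, 60.87355041503906), 47.31728744506836) (243, 137, 32, 31)
top ((473.0535583496094, 14.201484680175781), (155.515869140625, 60.45110321044922), 70.44037628173828) (233, 184, 48, 31)
side ((631.4385375976562, 20.157569885253906), (110.58539581298828, 76.08150482177734), 45.889949798583984) (194, 191, 37, 21)
side ((470.42938232421875, 22.932762145996094), (166.59014892578125, 71.20611572265625), 71.06036376953125) (234, 197, 47, 36)
```

View pics/topcrop.png

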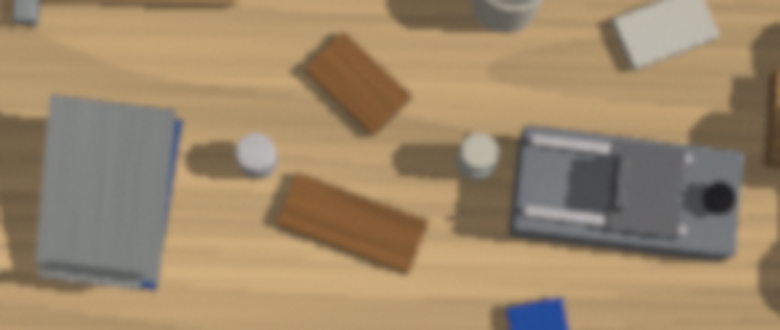

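View pics/sidecrop.png

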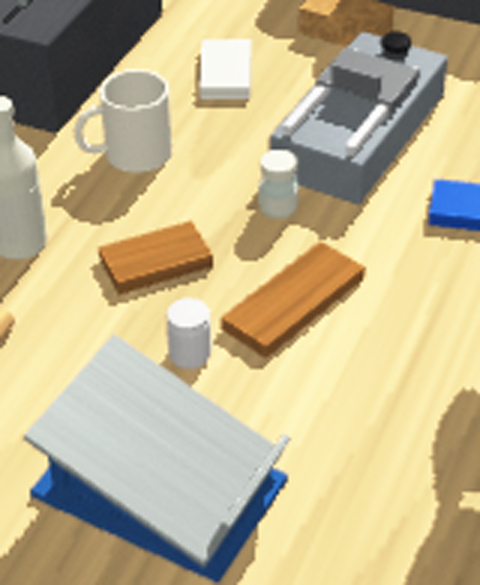

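Both crops show two plain brown boards and no look-alike among them: short at about native (258,152), long at about (257,200). The magazine's deck rises away from the robot, and the box has its tab at the +y end of the plate. Next I compute poses for the deck, box and obstacles from these corners.

Run:
```python
from h import *
import pickle
np.set_printoptions(precision=1,suppress=True)
t=pickle.load(open("top.pkl","rb"));s=pickle.load(open("side.pkl","rb"))
T=lambda u,v,z:onz(t,140+(u+.5)/3-.5,125+(v+.5)/3-.5,z)[:2]
S=lambda u,v,z:onz(s,160+(u+.5)/3-.5,115+(v+.5)/3-.5,z)[:2]
print("deck high L,R top",T(50,95,98.3),T(176,108,98.3),"side",S(27,437,98.3),S(112,337,98.3))
print("backstop top side R,L (z77.3)",S(287,438,77.3),S(205,562,77.3),"top",T(38,272,77),T(150,285,77))
print("stop top",T(718,198,81),"side",S(396,40,81))
print("plate corners top",T(617,147,78.5),T(612,235,78.5),T(690,155,78.5),T(683,235,78.5))
print("tab side top corners",S(345,52,104.5),S(418,72,104.5))
print("box top corners",T(524,127,60),T(743,152,60),T(733,255,60),T(512,235,60),"side nearL,nearR,farR",S(272,142,60),S(360,200,60),S(446,60,60))
print("wax",T(257,152,60),S(188,312,60),"glue",T(480,152,70),S(279,163,70))
print("mug",onz(t,310,118,92)[:2],"bottle",onz(t,252,90,190)[:2])
# side-view edges in gradients for deck
hsv=cv2.cvtColor(t["color"],cv2.COLOR_RGB2HSV)[150:225,145:205]
m=((hsv[...,1]<60)).astype(np.uint8)
k=max(cv2.findContours(m,0,2)[0],key=cv2.contourArea)[:,0]+[145,150]
print(cv2.approxPolyDP(k,3,True)[:,0].tolist())
```

```text
deck high L,R top [593.8 346.8] [581.7 206.8] side [589.5 349.8] [577.2 214.2]
backstop top side R,L (z77.3) [387.1 249.3] [400.1 395.7] top [401.  352.7] [390.1 229.1]
stop top [ 498.8 -387.5] side [ 498.6 -385.8]
plate corners top [ 553.7 -276.4] [ 455.8 -270. ] [ 546.7 -357.8] [ 457.4 -348.3]
tab side top corners [ 536.1 -304.5] [ 443.5 -297.4]
box top corners [ 578.  -175.7] [ 555.7 -422.8] [ 439.1 -408.5] [ 456.3 -162.7] side nearL,nearR,farR [ 571.8 -164.2] [ 444.2 -104.7] [ 436.7 -397.5]
wax [542.8 119.8] [543.7 122.6] glue [ 546.3 -126.1] [ 545.1 -119.8]
mug [ 738.3 -157.9] bottle [793.2  35.6]
[[157, 157], [153, 217], [191, 221], [200, 165], [196, 161]]
```

```bash
cat > d.py <<'E'
import sys;from h import *
def d(x,y,z,yaw):
    o=get_obs();p=o["tool_pos"];a=o["tcp_rot"][2]
    s=-(yaw-np.degrees(a)); s=(s+180)%360-180
    e=np.array([x,y])-p[:2];A=np.radians(yaw)
    print("t%.2f pos %s yaw %.1f | spin %.1f then (at yaw %.1f) tx %.1f ty %.1f tz %.1f | F %s w %.1f"%(o["time"],p.round(1),np.degrees(a),s,yaw,e@[np.cos(A),np.sin(A)],e@[np.sin(A),-np.cos(A)],p[2]-z,o["contact_force"].round(1),o["grip_width"]))
d(*map(float,sys.argv[1:]))
E
python3 -m creep '[{"hand":1,"spin":-9.6},{"hand":1,"spin":-9.6},{"hand":1,"spin":-9.6},{"hand":1,"spin":-9.6},{"hand":1,"spin":-9.6}]'
python3 -m creep '[{"hand":1,"tx":0.046,"ty":0.0075},{"hand":1,"tx":0.046,"ty":0.0075},{"hand":1,"tx":0.046,"ty":0.0075},{"hand":1,"tx":0.046,"ty":0.0075},{"hand":1,"tx":0.046,"ty":0.0075}]'
python3 -m creep '[{"hand":1,"tx":0.046,"ty":0.0075},{"hand":1,"tx":0.046,"ty":0.0075},{"hand":1,"tx":0.046,"ty":0.0075},{"hand":1,"tx":0.046,"ty":0.0075},{"hand":1,"tx":0.046,"ty":0.0075}]'
python3 -m creep '[{"hand":1,"tx":0.046,"ty":0.0075},{"hand":1,"tx":0.046,"ty":0.0075},{"hand":1},{"hand":1}]'
python3 d.py 469.6 4.8 21 70.4
```

```text
t0.10 pos [ 200.4 -484.9  240.1] yaw 22.4 | spin -48.0 then (at yaw 70.4) tx 551.6 ty 89.3 tz 219.1 | F [-0.6 -0.2  0.3] w 91.7invalid input at $[0]: expected keys hand, tx, ty, tz, spin
invalid input at $[0]: expected keys hand, tx, ty, tz, spin
invalid input at $[0]: expected keys hand, tx, ty, tz, spin
invalid input at $[0]: expected keys hand, tx, ty, tz, spin
```

All keys are needed in every row.

```bash
python3 -m creep '[{"hand":1,"tx":0,"ty":0,"tz":0,"spin":-9.6},{"hand":1,"tx":0,"ty":0,"tz":0,"spin":-9.6},{"hand":1,"tx":0,"ty":0,"tz":0,"spin":-9.6},{"hand":1,"tx":0,"ty":0,"tz":0,"spin":-9.6},{"hand":1,"tx":0,"ty":0,"tz":0,"spin":-9.6}]'
python3 -m creep '[{"hand":1,"tx":0.046,"ty":0.0075,"tz":0,"spin":0},{"hand":1,"tx":0.046,"ty":0.0075,"tz":0,"spin":0},{"hand":1,"tx":0.046,"ty":0.0075,"tz":0,"spin":0},{"hand":1,"tx":0.046,"ty":0.0075,"tz":0,"spin":0},{"hand":1,"tx":0.046,"ty":0.0075,"tz":0,"spin":0}]'
python3 -m creep '[{"hand":1,"tx":0.046,"ty":0.0075,"tz":0,"spin":0},{"hand":1,"tx":0.046,"ty":0.0075,"tz":0,"spin":0},{"hand":1,"tx":0.046,"ty":0.0075,"tz":0,"spin":0},{"hand":1,"tx":0.046,"ty":0.0075,"tz":0,"spin":0},{"hand":1,"tx":0.046,"ty":0.0075,"tz":0,"spin":0}]'
python3 -m creep '[{"hand":1,"tx":0.046,"ty":0.0075,"tz":0,"spin":0},{"hand":1,"tx":0.046,"ty":0.0075,"tz":0,"spin":0},{"hand":1,"tx":0,"ty":0,"tz":0,"spin":0}]'
python3 d.py 469.6 4.8 21 70.4
```

```text
time: 0.72
tool_pos: [200.5, -485.0, 240.3]
tcp_rot: [-3.141, -0.001, 1.235]
contact_force: [-0.4, 0.3, -0.1]
grip_width: 91.5
finger_force: 0.0
time: 1.35
tool_pos: [313.2, -279.5, 240.5]
tcp_rot: [-3.141, -0.0, 1.229]
contact_force: [0.4, 0.3, -0.3]
grip_width: 91.6
finger_force: 0.0
time: 1.98
tool_pos: [425.5, -75.3, 240.6]
tcp_rot: [-3.141, 0.0, 1.23]
contact_force: [0.1, -0.7, 0.8]
grip_width: 91.3
finger_force: 0.0
time: 2.35
tool_pos: [470.6, 7.2, 240.2]
tcp_rot: [-3.141, -0.0, 1.234]
contact_force: [-0.5, -0.4, -0.6]
grip_width: 92.1
finger_force: 0.0
t2.35 pos [470.6   7.2 240.2] yaw 70.7 | spin 0.3 then (at yaw 70.4) tx -2.7 ty -0.2 tz 219.2 | F [-0.5 -0.4 -0.6] w 92.1
```

```bash
python3 -m creep '[{"hand":1,"tx":-0.002,"ty":0,"tz":0.05,"spin":0},{"hand":1,"tx":0,"ty":0,"tz":0.05,"spin":0},{"hand":1,"tx":0,"ty":0,"tz":0.05,"spin":0},{"hand":1,"tx":0,"ty":0,"tz":0.05,"spin":0},{"hand":1,"tx":0,"ty":0,"tz":0.019,"spin":0}]'
python3 -m creep '[{"hand":0.5,"tx":0,"ty":0,"tz":0,"spin":0},{"hand":0.5,"tx":0,"ty":0,"tz":0,"spin":0},{"hand":0.5,"tx":0,"ty":0,"tz":0,"spin":0},{"hand":0.5,"tx":0,"ty":0,"tz":0,"spin":0}]'
python3 -m creep '[{"hand":0.5,"tx":0,"ty":0,"tz":-0.02,"spin":0},{"hand":0.5,"tx":0,"ty":0,"tz":-0.05,"spin":0},{"hand":0.5,"tx":0,"ty":0,"tz":-0.05,"spin":0},{"hand":0.5,"tx":0,"ty":0,"tz":-0.05,"spin":0},{"hand":0.5,"tx":0,"ty":0,"tz":0,"spin":0}]'
python3 - <<'E'
from h import *
c=snap("side");s=snap("top")
a=c["color"][90:290,170:340,::-1];b=s["color"][110:260,200:340,::-1]
b=cv2.resize(b,(int(140*200/150),200))
cv2.imwrite("pics/g1.png",cv2.resize(np.hstack([a,b]),None,fx=2,fy=2))
E
```

```text
time: 2.98
tool_pos: [467.1, 2.4, 19.0]
tcp_rot: [-3.136, 0.001, 1.229]
contact_force: [-0.1, 0.5, 0.7]
grip_width: 91.6
finger_force: 0.0
time: 3.48
tool_pos: [470.2, 2.7, 22.8]
tcp_rot: [3.139, -0.0, 1.23]
contact_force: [-0.0, -1.5, 5.0]
grip_width: 63.8
finger_force: 30.0
time: 4.1
tool_pos: [471.3, 2.8, 195.5]
tcp_rot: [3.133, -0.002, 1.23]
contact_force: [-0.4, -0.4, -1.5]
grip_width: 63.7
finger_force: 30.0
```

View pics/g1.png

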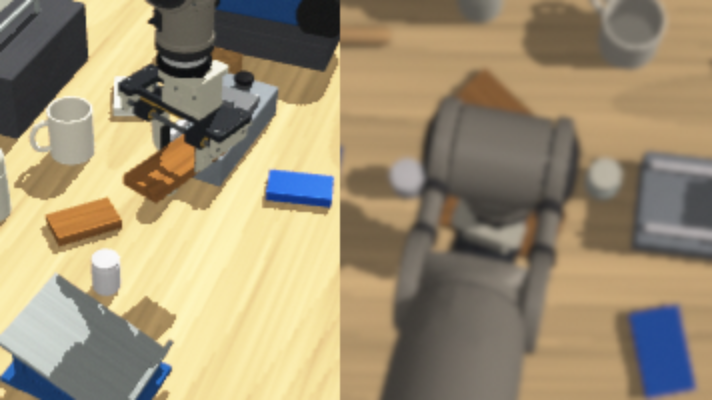

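The long blank is held (grip 63.7 mm) and level in the side view. I turn it to the deck's yaw and carry it over.

```bash
python3 -m creep '[{"hand":0.5,"tx":0,"ty":0,"tz":0,"spin":9.4},{"hand":0.5,"tx":0,"ty":0,"tz":0,"spin":9.4},{"hand":0.5,"tx":0,"ty":0,"tz":0,"spin":9.4},{"hand":0.5,"tx":0,"ty":0,"tz":0,"spin":9.4},{"hand":0.5,"tx":0,"ty":0,"tz":0,"spin":9.4}]' >/dev/null
python3 -m creep '[{"hand":0.5,"tx":0,"ty":0,"tz":0,"spin":9.4},{"hand":0.5,"tx":0,"ty":0,"tz":0,"spin":9.4},{"hand":0.5,"tx":0,"ty":0,"tz":0,"spin":9.4},{"hand":0.5,"tx":0,"ty":0,"tz":0,"spin":0}]' >/dev/null
python3 -m creep '[{"hand":0.5,"tx":-0.003,"ty":-0.045,"tz":0,"spin":0},{"hand":0.5,"tx":-0.003,"ty":-0.045,"tz":0,"spin":0},{"hand":0.5,"tx":-0.003,"ty":-0.045,"tz":0,"spin":0},{"hand":0.5,"tx":-0.003,"ty":-0.045,"tz":0,"spin":0},{"hand":0.5,"tx":-0.003,"ty":-0.045,"tz":0,"spin":0}]' >/dev/null
python3 -m creep '[{"hand":0.5,"tx":-0.003,"ty":-0.045,"tz":0,"spin":0},{"hand":0.5,"tx":0,"ty":-0.015,"tz":0,"spin":0},{"hand":0.5,"tx":0,"ty":0,"tz":0,"spin":0},{"hand":0.5,"tx":0,"ty":0,"tz":0,"spin":0}]' >/dev/null
python3 d.py 479.8 288.2 118 -4.95
python3 - <<'E'
from h import *
np.set_printoptions(precision=1,suppress=True)
c=snap("side");t=snap("top")
a=c["color"][150:350,100:280,::-1];b=t["color"][120:260,120:260,::-1]
b=cv2.resize(b,(200,200))
cv2.imwrite("pics/g2.png",cv2.resize(np.hstack([a,b]),None,fx=2,fy=2))
E
```

```text
t6.45 pos [474.9 287.2 191.2] yaw -4.7 | spin 0.2 then (at yaw -5.0) tx 4.8 ty -1.4 tz 73.2 | F [ 0.4 -0.2 -1.9] w 63.5
```

View pics/g2.png

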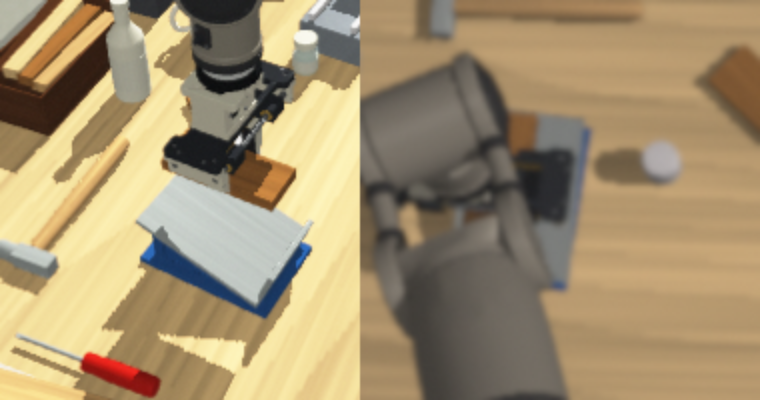

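The board hangs level above the deck, lined up with it. I lower it onto the slope so that it pivots flat in the grip.

```bash
python3 -m creep '[{"hand":0.5,"tx":0.005,"ty":-0.001,"tz":0.03,"spin":0},{"hand":0.5,"tx":0,"ty":0,"tz":0.03,"spin":0},{"hand":0.5,"tx":0,"ty":0,"tz":0.013,"spin":0},{"hand":0.5,"tx":0,"ty":0,"tz":0,"spin":0}]'
python3 -m creep '[{"hand":0.5,"tx":0,"ty":0,"tz":0.006,"spin":0},{"hand":0.5,"tx":0,"ty":0,"tz":0.006,"spin":0},{"hand":0.5,"tx":0,"ty":0,"tz":0.006,"spin":0},{"hand":0.5,"tx":0,"ty":0,"tz":0.005,"spin":0}]'
python3 -m creep '[{"hand":0.5,"tx":0,"ty":0,"tz":0.004,"spin":0},{"hand":0.5,"tx":0,"ty":0,"tz":0.004,"spin":0},{"hand":0.5,"tx":0,"ty":0,"tz":0,"spin":0}]'
python3 d.py 479.8 288.2 83 -4.95
```

```text
time: 7.05
tool_pos: [480.0, 288.4, 118.3]
tcp_rot: [3.141, 0.001, -0.084]
contact_force: [-0.4, 0.3, -2.5]
grip_width: 64.0
finger_force: 30.0
time: 7.55
tool_pos: [480.5, 289.2, 95.7]
tcp_rot: [-3.141, -0.001, -0.083]
contact_force: [0.8, 0.6, 1.1]
grip_width: 63.7
finger_force: 30.0
time: 7.92
tool_pos: [480.0, 288.9, 87.3]
tcp_rot: [3.141, 0.0, -0.083]
contact_force: [0.5, 0.4, 0.1]
grip_width: 63.7
finger_force: 30.0
t7.92 pos [480.  288.9  87.3] yaw -4.8 | spin 0.2 then (at yaw -5.0) tx -0.1 ty 0.7 tz 4.3 | F [0.5 0.4 0.1] w 63.7
```

```bash
for i in 1; do python3 -m creep '[{"hand":0.5,"tx":0,"ty":0,"tz":0.002,"spin":0},{"hand":0.5,"tx":0,"ty":0,"tz":0,"spin":0}]'|grep -E "pos|force"; done
python3 -m creep '[{"hand":0.5,"tx":0,"ty":0,"tz":0.002,"spin":0},{"hand":0.5,"tx":0,"ty":0,"tz":0,"spin":0}]'|grep -E "pos|force"
python3 - <<'E'
from h import *
c=snap("side")
a=c["color"][200:330,140:280,::-1]
cv2.imwrite("pics/g3.png",cv2.resize(a,None,fx=4,fy=4,interpolation=cv2.INTER_CUBIC))
E
```

```text
tool_pos: [480.1, 289.0, 85.6]
contact_force: [0.7, -0.7, 0.5]
finger_force: 30.0
tool_pos: [480.1, 289.0, 83.6]
contact_force: [-0.8, 0.2, 1.4]
finger_force: 30.0
```

View pics/g3.png

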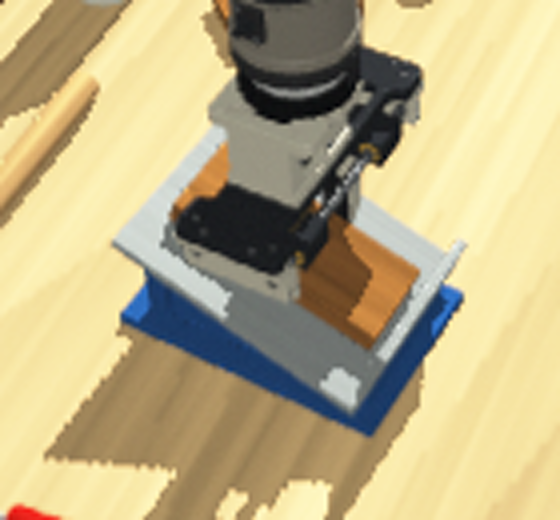

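The board is nearly flat, with a small gap at the backstop (near pixel 390,330 in this crop). I lower until it seats, then slide it down the slope.

```bash
python3 -m creep '[{"hand":0.5,"tx":0,"ty":0,"tz":0.001,"spin":0},{"hand":0.5,"tx":0,"ty":0,"tz":0,"spin":0}]'|grep -E "pos|contact"
python3 -m creep '[{"hand":0.5,"tx":0,"ty":0,"tz":0.001,"spin":0},{"hand":0.5,"tx":0,"ty":0,"tz":0,"spin":0}]'|grep -E "pos|contact"
python3 -m creep '[{"hand":0.5,"tx":0,"ty":0,"tz":0.001,"spin":0},{"hand":0.5,"tx":0,"ty":0,"tz":0,"spin":0}]'|grep -E "pos|contact"
```

```text
tool_pos: [480.2, 289.0, 83.0]
contact_force: [0.1, -0.3, 4.4]
tool_pos: [480.2, 289.0, 82.9]
contact_force: [-3.1, -0.3, 11.7]
tool_pos: [480.3, 289.0, 82.8]
contact_force: [-5.1, -2.5, 19.5]
```

Seated at 83 mm, as predicted. I relieve the pressure and slide down the slope until it touches the backstop.

```bash
python3 -m creep '[{"hand":0.5,"tx":0,"ty":0,"tz":-0.002,"spin":0},{"hand":0.5,"tx":-0.003,"ty":0,"tz":0.001,"spin":0},{"hand":0.5,"tx":0,"ty":0,"tz":0,"spin":0}]'|grep -E "pos|contact"
python3 -m creep '[{"hand":0.5,"tx":-0.002,"ty":0,"tz":0.0007,"spin":0},{"hand":0.5,"tx":0,"ty":0,"tz":0,"spin":0}]'|grep -E "pos|contact"
python3 -m creep '[{"hand":0.5,"tx":-0.0015,"ty":0,"tz":0.0005,"spin":0},{"hand":0.5,"tx":0,"ty":0,"tz":0,"spin":0}]'|grep -E "pos|contact"
python3 -m creep '[{"hand":0.5,"tx":-0.001,"ty":0,"tz":0.0004,"spin":0},{"hand":0.5,"tx":0,"ty":0,"tz":0,"spin":0}]'|grep -E "pos|contact"
```

```text
tool_pos: [477.0, 289.4, 81.7]
contact_force: [-0.0, -0.0, 4.9]
tool_pos: [475.3, 289.6, 81.1]
contact_force: [0.6, 0.7, 5.2]
tool_pos: [474.0, 289.7, 80.6]
contact_force: [1.2, 0.3, 5.5]
tool_pos: [473.9, 289.7, 80.6]
contact_force: [2.5, -0.6, 5.3]
```

```bash
python3 -m creep '[{"hand":0.5,"tx":-0.001,"ty":0,"tz":0.0004,"spin":0},{"hand":0.5,"tx":0,"ty":0,"tz":0,"spin":0}]'|grep -E "pos|contact"
python3 -m creep '[{"hand":0.5,"tx":-0.001,"ty":0,"tz":0.0004,"spin":0},{"hand":0.5,"tx":0,"ty":0,"tz":0,"spin":0}]'|grep -E "pos|contact"
```

```text
tool_pos: [473.8, 289.7, 80.6]
contact_force: [4.1, -2.7, 6.6]
tool_pos: [473.8, 289.7, 80.6]
contact_force: [8.5, -2.6, 7.2]
```

```bash
python3 -m creep '[{"hand":1,"tx":0.0015,"ty":0,"tz":0,"spin":0},{"hand":1,"tx":0,"ty":0,"tz":0,"spin":0},{"hand":1,"tx":0,"ty":0,"tz":0,"spin":0},{"hand":1,"tx":0,"ty":0,"tz":-0.04,"spin":0},{"hand":1,"tx":0,"ty":0,"tz":-0.04,"spin":0}]'
python3 -m creep '[{"hand":1,"tx":0,"ty":0,"tz":-0.04,"spin":0},{"hand":1,"tx":0,"ty":0.04,"tz":0,"spin":0},{"hand":1,"tx":0,"ty":0.04,"tz":0,"spin":0},{"hand":1,"tx":0,"ty":0.04,"tz":0,"spin":0},{"hand":1,"tx":0,"ty":0.04,"tz":0,"spin":0}]' >/dev/null
python3 -m creep '[{"hand":1,"tx":0,"ty":0,"tz":0,"spin":-10},{"hand":1,"tx":0,"ty":0,"tz":0,"spin":-10},{"hand":1,"tx":0,"ty":0,"tz":0,"spin":-10},{"hand":1,"tx":0,"ty":0,"tz":0,"spin":-10},{"hand":1,"tx":0,"ty":0,"tz":0,"spin":-10}]' >/dev/null
python3 -m creep '[{"hand":1,"tx":0,"ty":0,"tz":0,"spin":-2.2},{"hand":1,"tx":0,"ty":0,"tz":0,"spin":0}]' >/dev/null
python3 d.py 630.9 6.4 22 47.3
python3 - <<'E'
from h import *
c=snap("side");t=snap("top")
a=c["color"][200:330,140:280,::-1]
b=t["color"][140:240,130:250,::-1]
b=cv2.resize(b,(156,130),interpolation=cv2.INTER_CUBIC)
cv2.imwrite("pics/g4.png",cv2.resize(np.hstack([a,b]),None,fx=2.6,fy=2.6,interpolation=cv2.INTER_CUBIC))
np.set_printoptions(precision=1,suppress=True)
hsv=cv2.cvtColor(t["color"],cv2.COLOR_RGB2HSV)
x0,y0,x1,y1=150,150,205,225;r=hsv[y0:y1,x0:x1]
m=((r[...,0]<16)&(r[...,1]>130)).astype(np.uint8);m=cv2.morphologyEx(m,cv2.MORPH_OPEN,np.ones((3,3)))
k=max(cv2.findContours(m,0,2)[0],key=cv2.contourArea)[:,0]+[x0,y0]
# rays onto the plane 18 mm above the deck
A=np.radians(-4.95);S=np.radians(20);ux=np.array([np.cos(A)*np.cos(S),np.sin(A)*np.cos(S),np.sin(S)]);uy=np.array([-np.sin(A),np.cos(A),0]);uz=np.cross(ux,uy)
O=np.array([412.8,294,35])
P=[]
for u,v in k:
    o,d=ray(t,u,v);q=o+d*((O+18*uz-o)@uz)/(d@uz)-O;P.append([q@ux,q@uy])
print(cv2.minAreaRect(np.array(P,np.float32)))
E
```

```text
time: 11.48
tool_pos: [471.4, 289.6, 159.4]
tcp_rot: [3.14, 0.002, -0.083]
contact_force: [0.1, 0.9, 0.3]
grip_width: 91.6
finger_force: 0.0
t12.97 pos [458.5 130.3 199. ] yaw 47.4 | spin 0.1 then (at yaw 47.3) tx 25.8 ty 210.8 tz 177.0 | F [-0.4  0.7  0.1] w 91.8
((83.11982727050781, 5.2363433837890625), (153.10269165039062, 50.375308990478516), 3.733304500579834)
```

View pics/g4.png

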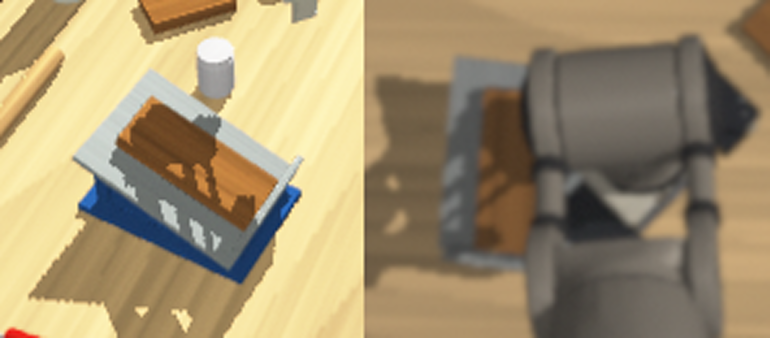

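The long blank is lying on the deck against the backstop; the arm hides its right edge in the top view. I move over the short blank and re-measure with a clear view.

```bash
python3 -m creep '[{"hand":1,"tx":0.005,"ty":0.042,"tz":0,"spin":0},{"hand":1,"tx":0.005,"ty":0.042,"tz":0,"spin":0},{"hand":1,"tx":0.005,"ty":0.042,"tz":0,"spin":0},{"hand":1,"tx":0.005,"ty":0.042,"tz":0,"spin":0},{"hand":1,"tx":0.005,"ty":0.042,"tz":0,"spin":0}]' >/dev/null
python3 -m creep '[{"hand":1,"tx":0.001,"ty":0.001,"tz":0.04,"spin":0},{"hand":1,"tx":0,"ty":0,"tz":0.04,"spin":0},{"hand":1,"tx":0,"ty":0,"tz":0,"spin":0}]' >/dev/null
python3 d.py 630.9 6.4 22 47.3
cat > deck.py <<'E'
from h import *
A=np.radians(-4.95);S=np.radians(20);ux=np.array([np.cos(A)*np.cos(S),np.sin(A)*np.cos(S),np.sin(S)]);uy=np.array([-np.sin(A),np.cos(A),0]);uz=np.cross(ux,uy)
O=np.array([412.8,294,35])
def board(t,h,roi):
    hsv=cv2.cvtColor(t["color"],cv2.COLOR_RGB2HSV)
    x0,y0,x1,y1=roi;r=hsv[y0:y1,x0:x1]
    m=((r[...,0]<16)&(r[...,1]>130)).astype(np.uint8);m=cv2.morphologyEx(m,cv2.MORPH_OPEN,np.ones((3,3)))
    k=max(cv2.findContours(m,0,2)[0],key=cv2.contourArea)[:,0]+[x0,y0]
    P=[]
    for u,v in k:
        o,d=ray(t,u,v);q=o+d*((O+h*uz-o)@uz)/(d@uz)-O;P.append([q@ux,q@uy])
    return cv2.minAreaRect(np.array(P,np.float32))
E
python3 -c "
from deck import *
print(board(snap('top'),18,(150,150,205,225)))"
```

```text
t14.07 pos [629.7   6.9 115.9] yaw 47.4 | spin 0.1 then (at yaw 47.3) tx 0.5 ty 1.2 tz 93.9 | F [-0.2  0.7  0.5] w 92.0
((120.18311309814453, -0.1598072052001953), (78.69599914550781, 59.188255310058594), 0.8032066226005554)
```

The long blank is well placed: upper end at 159.5 mm, y about 0, 0.8° off. Now I grasp the short one.

```bash
python3 -m creep '[{"hand":1,"tx":0,"ty":0.001,"tz":0.04,"spin":0},{"hand":1,"tx":0,"ty":0,"tz":0.04,"spin":0},{"hand":1,"tx":0,"ty":0,"tz":0.014,"spin":0},{"hand":1,"tx":0,"ty":0,"tz":0,"spin":0}]'
python3 -m creep '[{"hand":0.5,"tx":0,"ty":0,"tz":0,"spin":0},{"hand":0.5,"tx":0,"ty":0,"tz":0,"spin":0},{"hand":0.5,"tx":0,"ty":0,"tz":0,"spin":0},{"hand":0.5,"tx":0,"ty":0,"tz":0,"spin":0}]'
python3 -m creep '[{"hand":0.5,"tx":0,"ty":0,"tz":-0.02,"spin":0},{"hand":0.5,"tx":0,"ty":0,"tz":-0.05,"spin":0},{"hand":0.5,"tx":0,"ty":0,"tz":-0.05,"spin":0},{"hand":0.5,"tx":0,"ty":0,"tz":-0.05,"spin":0},{"hand":0.5,"tx":0,"ty":0,"tz":0,"spin":0}]'
python3 -m creep '[{"hand":0.5,"tx":0,"ty":0,"tz":0,"spin":10},{"hand":0.5,"tx":0,"ty":0,"tz":0,"spin":10},{"hand":0.5,"tx":0,"ty":0,"tz":0,"spin":10},{"hand":0.5,"tx":0,"ty":0,"tz":0,"spin":10},{"hand":0.5,"tx":0,"ty":0,"tz":0,"spin":10}]' >/dev/null
python3 -m creep '[{"hand":0.5,"tx":0,"ty":0,"tz":0,"spin":2.2},{"hand":0.5,"tx":0,"ty":0,"tz":0,"spin":0}]' >/dev/null
python3 d.py 470 289 165 -4.95
```

```text
time: 14.62
tool_pos: [633.3, 6.1, 26.3]
tcp_rot: [3.141, -0.0, 0.828]
contact_force: [0.4, -0.2, -0.3]
grip_width: 91.5
finger_force: 0.0
time: 15.12
tool_pos: [633.0, 6.0, 26.1]
tcp_rot: [3.141, -0.001, 0.828]
contact_force: [-0.8, -0.1, 4.8]
grip_width: 63.4
finger_force: 30.0
time: 15.75
tool_pos: [634.7, 5.9, 200.1]
tcp_rot: [3.134, -0.005, 0.828]
contact_force: [0.9, 0.2, -2.2]
grip_width: 63.3
finger_force: 30.0
t16.62 pos [631.9   6.1 193.7] yaw -4.7 | spin 0.2 then (at yaw -5.0) tx -185.7 ty -267.9 tz 28.7 | F [ 0.3  0.  -1. ] w 63.3
```

```bash
python3 -m creep '[{"hand":0.5,"tx":-0.034,"ty":-0.045,"tz":0,"spin":0},{"hand":0.5,"tx":-0.034,"ty":-0.045,"tz":0,"spin":0},{"hand":0.5,"tx":-0.034,"ty":-0.045,"tz":0,"spin":0},{"hand":0.5,"tx":-0.034,"ty":-0.045,"tz":0,"spin":0},{"hand":0.5,"tx":-0.034,"ty":-0.045,"tz":0,"spin":0}]' >/dev/null
python3 -m creep '[{"hand":0.5,"tx":-0.032,"ty":-0.043,"tz":0,"spin":0},{"hand":0.5,"tx":0,"ty":0,"tz":0,"spin":0},{"hand":0.5,"tx":0,"ty":0,"tz":0,"spin":0}]' 
python3 d.py 454 290.4 121 -4.95
```

```text
time: 17.62
tool_pos: [453.5, 289.5, 194.8]
tcp_rot: [3.141, 0.0, -0.082]
contact_force: [0.9, -0.9, -1.5]
grip_width: 63.2
finger_force: 30.0
t17.62 pos [453.5 289.5 194.8] yaw -4.7 | spin 0.3 then (at yaw -5.0) tx 0.4 ty -0.9 tz 73.8 | F [ 0.9 -0.9 -1.5] w 63.2
```

```bash
python3 -m creep '[{"hand":0.5,"tx":0.001,"ty":-0.001,"tz":0.03,"spin":0},{"hand":0.5,"tx":0,"ty":0,"tz":0.03,"spin":0},{"hand":0.5,"tx":0,"ty":0,"tz":0.014,"spin":0},{"hand":0.5,"tx":0,"ty":0,"tz":0,"spin":0}]'|grep -E "pos|contact"
python3 -m creep '[{"hand":0.5,"tx":0,"ty":0,"tz":0.005,"spin":0},{"hand":0.5,"tx":0,"ty":0,"tz":0.005,"spin":0},{"hand":0.5,"tx":0,"ty":0,"tz":0.005,"spin":0},{"hand":0.5,"tx":0,"ty":0,"tz":0,"spin":0}]'|grep -E "pos|contact"
python3 -m creep '[{"hand":0.5,"tx":0,"ty":0,"tz":0.003,"spin":0},{"hand":0.5,"tx":0,"ty":0,"tz":0.003,"spin":0},{"hand":0.5,"tx":0,"ty":0,"tz":0,"spin":0}]'|grep -E "pos|contact"
python3 -m creep '[{"hand":0.5,"tx":0,"ty":0,"tz":0.0015,"spin":0},{"hand":0.5,"tx":0,"ty":0,"tz":0,"spin":0}]'|grep -E "pos|contact"
```

```text
tool_pos: [454.8, 289.8, 120.5]
contact_force: [0.0, -0.2, -2.1]
tool_pos: [454.5, 290.8, 106.2]
contact_force: [-2.4, -0.8, 2.1]
tool_pos: [454.6, 290.8, 100.1]
contact_force: [-2.2, -0.5, 2.3]
tool_pos: [454.7, 290.7, 98.7]
contact_force: [-1.5, -1.2, 2.1]
```

```bash
python3 -m creep '[{"hand":0.5,"tx":0,"ty":0,"tz":0.0015,"spin":0},{"hand":0.5,"tx":0,"ty":0,"tz":0,"spin":0}]'|grep -E "pos|contact"
python3 -m creep '[{"hand":0.5,"tx":0,"ty":0,"tz":0.001,"spin":0},{"hand":0.5,"tx":0,"ty":0,"tz":0,"spin":0}]'|grep -E "pos|contact"
python3 -m creep '[{"hand":0.5,"tx":0,"ty":0,"tz":0.001,"spin":0},{"hand":0.5,"tx":0,"ty":0,"tz":0,"spin":0}]'|grep -E "pos|contact"
```

```text
tool_pos: [454.8, 290.8, 97.2]
contact_force: [-1.0, -1.1, 1.3]
tool_pos: [454.8, 290.7, 96.3]
contact_force: [-1.5, -1.1, 2.2]
tool_pos: [454.9, 290.8, 95.9]
contact_force: [-3.1, -1.8, 6.9]
```

Seated at about 96 mm, as predicted. Now I slide it to the backstop.

```bash
python3 -m creep '[{"hand":0.5,"tx":-0.003,"ty":0,"tz":0.001,"spin":0},{"hand":0.5,"tx":-0.002,"ty":0,"tz":0.0007,"spin":0},{"hand":0.5,"tx":0,"ty":0,"tz":0,"spin":0}]'|grep -E "pos|contact"
python3 -m creep '[{"hand":0.5,"tx":-0.0015,"ty":0,"tz":0.0005,"spin":0},{"hand":0.5,"tx":0,"ty":0,"tz":0,"spin":0}]'|grep -E "pos|contact"
python3 -m creep '[{"hand":0.5,"tx":-0.001,"ty":0,"tz":0.0004,"spin":0},{"hand":0.5,"tx":0,"ty":0,"tz":0,"spin":0}]'|grep -E "pos|contact"
python3 -m creep '[{"hand":0.5,"tx":-0.001,"ty":0,"tz":0.0004,"spin":0},{"hand":0.5,"tx":0,"ty":0,"tz":0,"spin":0}]'|grep -E "pos|contact"
python3 -m creep '[{"hand":0.5,"tx":-0.001,"ty":0,"tz":0.0004,"spin":0},{"hand":0.5,"tx":0,"ty":0,"tz":0,"spin":0}]'|grep -E "pos|contact"
```

```text
tool_pos: [450.6, 291.6, 94.4]
contact_force: [-0.0, 0.1, 6.2]
tool_pos: [449.2, 291.8, 93.9]
contact_force: [-0.5, 0.3, 5.4]
tool_pos: [448.5, 291.9, 93.6]
contact_force: [1.0, -0.5, 6.4]
tool_pos: [448.5, 291.9, 93.6]
contact_force: [3.1, -2.3, 7.3]
tool_pos: [448.5, 291.9, 93.6]
contact_force: [4.9, -3.2, 7.5]
```

Firm contact. I release, retreat and look.

```bash
python3 -m creep '[{"hand":1,"tx":0.0015,"ty":0,"tz":0,"spin":0},{"hand":1,"tx":0,"ty":0,"tz":0,"spin":0},{"hand":1,"tx":0,"ty":0,"tz":0,"spin":0},{"hand":1,"tx":0,"ty":0,"tz":-0.04,"spin":0},{"hand":1,"tx":0,"ty":0,"tz":-0.05,"spin":0}]'|grep -E "pos|contact"
python3 -m creep '[{"hand":1,"tx":0,"ty":0.05,"tz":0,"spin":0},{"hand":1,"tx":0,"ty":0.05,"tz":0,"spin":0},{"hand":1,"tx":0,"ty":0.05,"tz":0,"spin":0},{"hand":1,"tx":0,"ty":0.05,"tz":0,"spin":0},{"hand":1,"tx":0,"ty":0.05,"tz":0,"spin":0}]' >/dev/null
python3 - <<'E'
from deck import *
c=snap("side");t=snap("top")
print(board(t,36,(150,150,205,225)))
a=c["color"][200:330,140:280,::-1]
b=t["color"][140:235,140:240,::-1]
b=cv2.resize(b,(137,130),interpolation=cv2.INTER_CUBIC)
d=c["color"][110:200,230:330,::-1];d=cv2.resize(d,(277,250),interpolation=cv2.INTER_CUBIC)
ab=cv2.resize(np.hstack([a,b]),None,fx=2.2,fy=2.2,interpolation=cv2.INTER_CUBIC)
x=np.zeros((ab.shape[0]+250,ab.shape[1],3),np.uint8);x[:ab.shape[0]]=ab;x[ab.shape[0]:,:277]=d
d2=cv2.resize(t["color"][160:215,305:392,::-1],(330,209),interpolation=cv2.INTER_CUBIC);x[ab.shape[0]:ab.shape[0]+209,277:277+min(330,x.shape[1]-277)]=d2[:,:min(330,x.shape[1]-277)]
print(x.shape);cv2.imwrite("pics/g5.png",x)
E
```

```text
tool_pos: [445.7, 291.1, 181.6]
contact_force: [0.5, 0.5, -0.5]
((84.92633056640625, -2.6136913299560547), (154.8418426513672, 60.76564025878906), 0.21911317110061646)
(536, 609, 3)
```

View pics/g5.png

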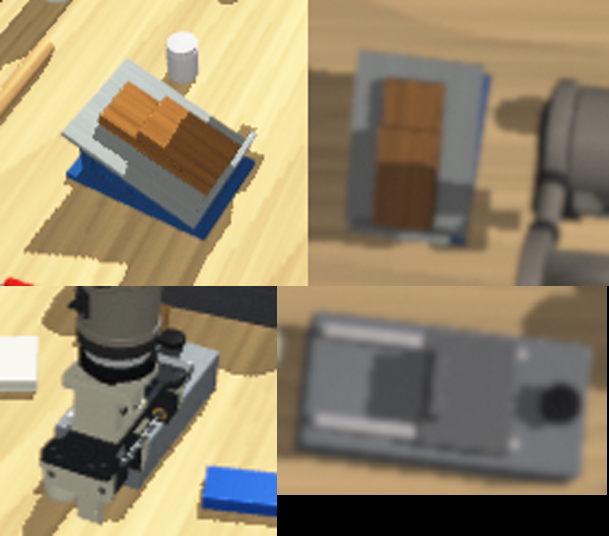

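Both blanks lie flat, straight and against the backstop. The control box is unobstructed in the top view, with the plate at about native columns 344–369. Now to the cover tab at about (507,-281).

```bash
python3 -m creep '[{"hand":1,"tx":0.01,"ty":0.05,"tz":0,"spin":0.3},{"hand":1,"tx":0.01,"ty":0.05,"tz":0,"spin":0},{"hand":1,"tx":0.01,"ty":0.05,"tz":0,"spin":0},{"hand":1,"tx":0.01,"ty":0.05,"tz":0,"spin":0},{"hand":1,"tx":0.01,"ty":0.05,"tz":0,"spin":0}]' |grep -E "pos|contact"
python3 d.py 507 -281 97 -5.1
```

```text
tool_pos: [454.3, -212.0, 181.7]
contact_force: [-0.2, -0.9, 0.4]
t23.35 pos [ 454.3 -212.   181.7] yaw -5.0 | spin 0.1 then (at yaw -5.1) tx 58.6 ty 64.0 tz 84.7 | F [-0.2 -0.9  0.4] w 92.1
```

```bash
python3 -m creep '[{"hand":1,"tx":0.029,"ty":0.032,"tz":0,"spin":0},{"hand":1,"tx":0.029,"ty":0.032,"tz":0,"spin":0},{"hand":1,"tx":0,"ty":0,"tz":0,"spin":0},{"hand":1,"tx":0,"ty":0,"tz":0,"spin":0}]' |grep -E "pos|contact"
python3 -m creep '[{"hand":1,"tx":0,"ty":0,"tz":0.03,"spin":0},{"hand":1,"tx":0,"ty":0,"tz":0.03,"spin":0},{"hand":1,"tx":0,"ty":0,"tz":0.02,"spin":0},{"hand":1,"tx":0,"ty":0,"tz":0,"spin":0}]' |grep -E "pos|contact"
python3 d.py 507 -281 97 -5.1
```

```text
tool_pos: [505.8, -278.7, 181.2]
contact_force: [-0.7, -0.2, -0.3]
tool_pos: [505.0, -278.1, 100.8]
contact_force: [-0.0, -0.2, -0.1]
t24.35 pos [ 505.  -278.1  100.8] yaw -5.0 | spin 0.1 then (at yaw -5.1) tx 2.2 ty 2.8 tz 3.8 | F [-0.  -0.2 -0.1] w 91.7
```

```bash
python3 -m creep '[{"hand":1,"tx":0.002,"ty":0.003,"tz":0.002,"spin":0},{"hand":0,"tx":0,"ty":0,"tz":0,"spin":0},{"hand":0,"tx":0,"ty":0,"tz":0,"spin":0},{"hand":0,"tx":0,"ty":0,"tz":0,"spin":0},{"hand":0,"tx":0,"ty":0,"tz":0,"spin":0}]'
python3 -m creep '[{"hand":0,"tx":0,"ty":0,"tz":0,"spin":0},{"hand":0,"tx":0,"ty":0,"tz":0,"spin":0},{"hand":0,"tx":0,"ty":0,"tz":0,"spin":0}]'
```

```text
time: 24.98
tool_pos: [507.9, -283.2, 100.1]
tcp_rot: [3.141, -0.0, -0.088]
contact_force: [-0.2, 0.6, 0.2]
grip_width: 56.4
finger_force: 0.0
time: 25.35
tool_pos: [507.9, -283.2, 99.9]
tcp_rot: [3.141, -0.0, -0.088]
contact_force: [-0.4, -0.2, -0.5]
grip_width: 26.2
finger_force: 0.0
```

```bash
python3 -m creep '[{"hand":0,"tx":0,"ty":0,"tz":0,"spin":0},{"hand":0,"tx":0,"ty":0,"tz":0,"spin":0},{"hand":0,"tx":0,"ty":0,"tz":0,"spin":0}]'
python3 -m creep '[{"hand":0,"tx":0,"ty":-0.01,"tz":0,"spin":0},{"hand":0,"tx":0,"ty":-0.01,"tz":0,"spin":0},{"hand":0,"tx":0,"ty":0,"tz":0,"spin":0}]'
```

```text
time: 25.72
tool_pos: [507.9, -281.0, 99.8]
tcp_rot: [-3.138, 0.001, -0.089]
contact_force: [0.8, 7.6, 2.9]
grip_width: 12.1
finger_force: 30.0
time: 26.1
tool_pos: [509.8, -262.0, 99.9]
tcp_rot: [-3.141, -0.0, -0.088]
contact_force: [1.5, 2.1, -1.1]
grip_width: 11.6
finger_force: 30.0
```

Tab gripped at y≈-281. It resisted going further -y, so that is the home end. I slide it on aside.

```bash
python3 -m creep '[{"hand":0,"tx":0,"ty":-0.015,"tz":0,"spin":0},{"hand":0,"tx":0,"ty":-0.015,"tz":0,"spin":0},{"hand":0,"tx":0,"ty":-0.015,"tz":0,"spin":0},{"hand":0,"tx":0,"ty":-0.01,"tz":0,"spin":0},{"hand":0,"tx":0,"ty":0,"tz":0,"spin":0}]'
python3 -m creep '[{"hand":0,"tx":0,"ty":-0.003,"tz":0,"spin":0},{"hand":0,"tx":0,"ty":0,"tz":0,"spin":0}]' | grep -E "pos|contact"
python3 -m creep '[{"hand":1,"tx":0,"ty":0,"tz":0,"spin":0},{"hand":1,"tx":0,"ty":0,"tz":0,"spin":0},{"hand":1,"tx":0,"ty":0,"tz":0,"spin":0},{"hand":1,"tx":0,"ty":0,"tz":-0.04,"spin":0},{"hand":0,"tx":0,"ty":0,"tz":-0.04,"spin":0}]'
python3 d.py 505.6 -310.3 90 -5.1
```

```text
time: 26.72
tool_pos: [515.5, -206.4, 99.9]
tcp_rot: [-3.141, -0.002, -0.087]
contact_force: [5.7, 0.7, -6.3]
grip_width: 11.5
finger_force: 30.0
tool_pos: [515.8, -204.3, 99.9]
contact_force: [6.7, -1.0, -6.2]
time: 27.6
tool_pos: [514.3, -205.2, 180.6]
tcp_rot: [-3.141, 0.001, -0.088]
contact_force: [0.4, -0.4, -0.6]
grip_width: 45.2
finger_force: 0.0
t27.60 pos [ 514.3 -205.2  180.6] yaw -5.1 | spin 0.0 then (at yaw -5.1) tx 0.7 ty 105.4 tz 90.6 | F [ 0.4 -0.4 -0.6] w 45.2
```

Run:
```python
from h import *
c=snap("side");t=snap("top")
d=cv2.resize(c["color"][110:210,230:330,::-1],(400,400),interpolation=cv2.INTER_CUBIC)
d2=cv2.resize(t["color"][150:225,300:400,::-1],(400,300),interpolation=cv2.INTER_CUBIC)
x=np.zeros((400,800,3),np.uint8);x[:,:400]=d;x[:300,400:]=d2
cv2.imwrite("pics/g6.png",x)
```

```text
(no output)
```

View pics/g6.png

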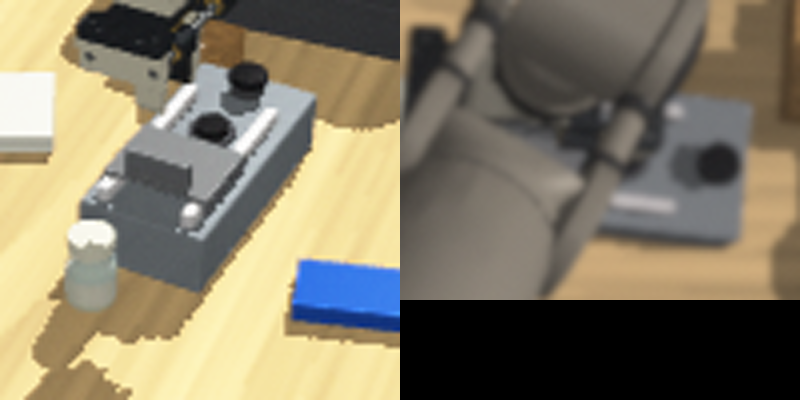

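The cover is aside and the start button is exposed at side native (282,142). The stop button is at (292,129). I cross-check the start position and move over it.

```bash
python3 - <<'E'
from h import *
import pickle
s=pickle.load(open("side.pkl","rb"))
print(onz(s,230+210/4,110+126/4,72)[:2], onz(s,230+247/4,110+76/4,81)[:2])
E
python3 -m creep '[{"hand":0,"tx":0,"ty":0.035,"tz":0,"spin":0},{"hand":0,"tx":0,"ty":0.035,"tz":0,"spin":0},{"hand":0,"tx":0,"ty":0.035,"tz":0,"spin":0},{"hand":0,"tx":0,"ty":0,"tz":0,"spin":0},{"hand":0,"tx":0,"ty":0,"tz":0,"spin":0}]'
python3 d.py 505.6 -310.3 90 -5.1
```

```text
[ 505.09464567 -304.09824732] [ 496.19212336 -379.63780179]
time: 28.32
tool_pos: [505.1, -309.3, 179.2]
tcp_rot: [-3.14, 0.001, -0.088]
contact_force: [-0.1, 0.1, -0.8]
grip_width: 0.4
finger_force: 0.0
t28.32 pos [ 505.1 -309.3  179.2] yaw -5.1 | spin 0.0 then (at yaw -5.1) tx 0.6 ty 0.9 tz 89.2 | F [-0.1  0.1 -0.8] w 0.4
```

```bash
python3 -m creep '[{"hand":0,"tx":0,"ty":0.001,"tz":0.04,"spin":0},{"hand":0,"tx":0,"ty":0,"tz":0.03,"spin":0},{"hand":0,"tx":0,"ty":0,"tz":0.019,"spin":0},{"hand":0,"tx":0,"ty":0,"tz":0,"spin":0}]'|grep -E "pos|contact"
python3 -m creep '[{"hand":0,"tx":0,"ty":0,"tz":0.003,"spin":0},{"hand":0,"tx":0,"ty":0,"tz":0.003,"spin":0},{"hand":0,"tx":0,"ty":0,"tz":0,"spin":0}]'|grep -E "pos|contact"
python3 -m creep '[{"hand":0,"tx":0,"ty":0,"tz":0.003,"spin":0},{"hand":0,"tx":0,"ty":0,"tz":0,"spin":0}]'|grep -E "pos|contact"
python3 -m creep '[{"hand":0,"tx":0,"ty":0,"tz":0.0015,"spin":0},{"hand":0,"tx":0,"ty":0,"tz":0,"spin":0}]'|grep -E "pos|contact"
```

```text
tool_pos: [504.8, -309.1, 89.5]
contact_force: [0.1, -0.3, 0.2]
tool_pos: [505.6, -311.1, 85.4]
contact_force: [0.4, -1.0, 1.1]
tool_pos: [505.7, -311.2, 82.3]
contact_force: [0.3, 0.7, 2.2]
tool_pos: [505.7, -311.2, 80.7]
contact_force: [1.0, 0.6, 4.7]
```

```bash
python3 -m creep '[{"hand":0,"tx":0,"ty":0,"tz":0.0015,"spin":0},{"hand":0,"tx":0,"ty":0,"tz":0,"spin":0}]'|grep -E "pos|contact"
python3 -m creep '[{"hand":0,"tx":0,"ty":0,"tz":0.001,"spin":0},{"hand":0,"tx":0,"ty":0,"tz":0,"spin":0},{"hand":0,"tx":0,"ty":0,"tz":0,"spin":0}]'|grep -E "pos|contact"
```

```text
tool_pos: [505.7, -311.3, 80.2]
contact_force: [-1.6, 2.3, 11.3]
tool_pos: [505.8, -311.3, 80.1]
contact_force: [-2.6, 2.7, 18.1]
```

It bottomed out, so the button is fully down. I lift, return to the tab, grip it and slide it home.

```bash
python3 -m creep '[{"hand":0,"tx":0,"ty":0,"tz":-0.03,"spin":0},{"hand":0,"tx":0,"ty":0,"tz":-0.04,"spin":0},{"hand":1,"tx":0,"ty":0,"tz":-0.03,"spin":0},{"hand":1,"tx":0,"ty":-0.035,"tz":0,"spin":0},{"hand":1,"tx":0,"ty":-0.035,"tz":0,"spin":0}]'|grep -E "pos|contact"
python3 -m creep '[{"hand":1,"tx":0,"ty":-0.037,"tz":0,"spin":0},{"hand":1,"tx":0,"ty":0,"tz":0,"spin":0},{"hand":1,"tx":0,"ty":0,"tz":0,"spin":0},{"hand":1,"tx":0,"ty":0,"tz":0,"spin":0},{"hand":1,"tx":0,"ty":0,"tz":0,"spin":0}]'
python3 d.py 514.5 -204.8 100 -5.1
```

```text
tool_pos: [511.0, -240.7, 177.5]
contact_force: [1.1, 0.0, 0.4]
time: 31.58
tool_pos: [514.6, -205.3, 177.7]
tcp_rot: [3.141, 0.0, -0.089]
contact_force: [0.4, -0.4, 0.0]
grip_width: 75.7
finger_force: 0.0
t31.57 pos [ 514.6 -205.3  177.7] yaw -5.1 | spin -0.0 then (at yaw -5.1) tx -0.2 ty -0.5 tz 77.7 | F [ 0.4 -0.4  0. ] w 75.7
```

```bash
python3 -m creep '[{"hand":0.8,"tx":0,"ty":0,"tz":0.03,"spin":0},{"hand":0.8,"tx":0,"ty":0,"tz":0.03,"spin":0},{"hand":0.8,"tx":0,"ty":0,"tz":0.018,"spin":0},{"hand":0,"tx":0,"ty":0,"tz":0,"spin":0},{"hand":0,"tx":0,"ty":0,"tz":0,"spin":0}]' |grep -E "pos|contact"
python3 -m creep '[{"hand":0,"tx":0,"ty":0,"tz":0,"spin":0},{"hand":0,"tx":0,"ty":0,"tz":0,"spin":0},{"hand":0,"tx":0,"ty":0,"tz":0,"spin":0},{"hand":0,"tx":0,"ty":0,"tz":0,"spin":0},{"hand":0,"tx":0,"ty":0,"tz":0,"spin":0}]'
python3 -m creep '[{"hand":0,"tx":0,"ty":0.015,"tz":0,"spin":0},{"hand":0,"tx":0,"ty":0.015,"tz":0,"spin":0},{"hand":0,"tx":0,"ty":0.015,"tz":0,"spin":0},{"hand":0,"tx":0,"ty":0.015,"tz":0,"spin":0},{"hand":0,"tx":0,"ty":0,"tz":0,"spin":0}]'
python3 -m creep '[{"hand":0,"tx":0,"ty":0.01,"tz":0,"spin":0},{"hand":0,"tx":0,"ty":0.004,"tz":0,"spin":0},{"hand":0,"tx":0,"ty":0,"tz":0,"spin":0}]' |grep -E "pos|contact"
```

```text
tool_pos: [515.2, -205.0, 100.7]
contact_force: [0.8, -0.3, -0.5]
time: 32.83
tool_pos: [514.8, -204.4, 100.0]
tcp_rot: [-3.142, -0.0, -0.088]
contact_force: [0.0, -0.0, 0.9]
grip_width: 12.0
finger_force: 30.0
time: 33.45
tool_pos: [508.4, -266.9, 99.9]
tcp_rot: [3.14, 0.001, -0.09]
contact_force: [-6.3, -1.3, 4.2]
grip_width: 11.5
finger_force: 30.0
tool_pos: [507.1, -279.9, 99.9]
contact_force: [-6.4, -0.0, 4.7]
```

```bash
python3 -m creep '[{"hand":0,"tx":0,"ty":0.002,"tz":0,"spin":0},{"hand":0,"tx":0,"ty":0,"tz":0,"spin":0}]'|grep -E "pos|contact"
python3 -m creep '[{"hand":0,"tx":0,"ty":0.002,"tz":0,"spin":0},{"hand":0,"tx":0,"ty":0,"tz":0,"spin":0}]'|grep -E "pos|contact"
python3 -m creep '[{"hand":0,"tx":0,"ty":0.002,"tz":0,"spin":0},{"hand":0,"tx":0,"ty":0,"tz":0,"spin":0}]'|grep -E "pos|contact"
```

```text
tool_pos: [507.0, -280.9, 99.9]
contact_force: [-5.4, 4.3, 5.5]
tool_pos: [506.9, -281.0, 99.9]
contact_force: [-4.8, 11.2, 8.0]
tool_pos: [506.9, -281.1, 99.9]
contact_force: [-2.1, 17.4, 11.0]
```

Hard stop at home. I relax, release, retreat and verify.

```bash
python3 -m creep '[{"hand":0,"tx":0,"ty":-0.003,"tz":0,"spin":0},{"hand":1,"tx":0,"ty":0,"tz":0,"spin":0},{"hand":1,"tx":0,"ty":0,"tz":0,"spin":0},{"hand":1,"tx":0,"ty":0,"tz":0,"spin":0},{"hand":1,"tx":0,"ty":0,"tz":-0.03,"spin":0}]'|grep -E "pos|contact|width"
python3 -m creep '[{"hand":1,"tx":0,"ty":0,"tz":-0.05,"spin":0},{"hand":1,"tx":0,"ty":0,"tz":-0.05,"spin":0},{"hand":1,"tx":-0.05,"ty":0,"tz":0,"spin":0},{"hand":1,"tx":-0.05,"ty":0.02,"tz":0,"spin":0},{"hand":1,"tx":0,"ty":0,"tz":0,"spin":0}]'|grep -E "pos|contact"
python3 - <<'E'
from deck import *
t=snap("top");s=snap("side")
print(board(t,36,(150,150,205,225)))
# tab in the side view: difference to the start picture on the box
import pickle
s0=pickle.load(open("side.pkl","rb"));t0=pickle.load(open("top.pkl","rb"))
for a,b,n in((s,s0,"side"),(t,t0,"top")):
    df=cv2.absdiff(a["color"],b["color"]).max(2)
    print(n,"bystander diffs",{k:int((df[int(v)-12:int(v)+12,int(u)-12:int(u)+12]>40).sum()) for k,(u,v) in {"glue":proj(a,[546,-124,35]),"wax":proj(a,[543,121,30]),"mug":proj(a,[738,-158,46]),"bottle":proj(a,[793,36,95]),"tab":proj(a,[507,-281,95])}.items()})
E
```

```text
tool_pos: [506.9, -280.7, 128.0]
contact_force: [0.3, 0.0, -0.1]
grip_width: 47.4
tool_pos: [404.2, -293.1, 230.4]
contact_force: [1.2, 0.2, -0.5]
((85.07412719726562, -2.2684478759765625), (61.285831451416016, 155.0369873046875), 88.66156005859375)
side bystander diffs {'glue': 0, 'wax': 26, 'mug': 0, 'bottle': 0, 'tab': 35}
top bystander diffs {'glue': 0, 'wax': 24, 'mug': 0, 'bottle': 0, 'tab': 60}
```

```bash
python3 -c "
from plant import *
print(close_job())"
```

```text
the job is handed in; nothing more can be done
None
```

I loaded both blanks flat against the backstop, pressed the start button fully with the cover aside, and slid the cover back to its home stop. I then handed the job in at about 36 s of the 72 s allowed, but the hand-in returned no verdict.

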